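# Refit the matched bearing cap of a cheese strewer after wash-down

### The arm

A 7-joint arm with a two-finger parallel gripper is mounted at the origin on the work surface. World frame = base frame: x ahead of the robot, y to its left, z up, the work surface at z = 0. Lengths are in m, angles in rad, forces in N, time in s.
With the tool pointing down it reaches from about 0.4 to 0.85 m from the base axis. Payload 10.4 kg.
Tool frame: the origin (TCP) lies midway between the tips of the shut fingers; the grasp point (between the pads) lies 19 mm behind it; z points along the fingers, x is the direction in which the jaws open and shut, and the axes are right-handed (so a half turn about z gives the same grasp; the last joint's range is limited). The gripper opens to 85 mm and grips with 20 to 120 N. Pads are 22 mm wide; open, the fingers measure 114 mm over their backs; the gripper's body (76 mm by 85 mm) begins 54 mm behind the grasp point. The pads swing forward as they close: fully open they stand 13 mm farther back than shut.
Start: joints at [-1.262, 0.332, -0.065, 1.46, 0.022, 1.35, -0.088], TCP at [0.204, 0.591, 0.202] pointing down, gripper open.
Joint ranges: [-2.6, 2.6], [-0.5, 2.12], [-1.47, 1.34], [0.16, 2.42], [-1.27, 4.41], [0.06, 2.06], [-2.6, 2.6]. Speed limits (rad/s): [2.22, 2.22, 2.79, 2.79, 3.14, 3.14, 3.14].

### API

Orientations are given as a unit quaternion [x, y, z, w].
In Python, from workcell import telemetry, eyes, order gives the robot as it stands.
- The arm moves only by the tool servo_tool, never from a script. Its argument "deltas" is a list of rows, each a list of 3 entries, a list of its own where there are three numbers: the shift along the tool's x, y, z in cm, then the turn about the tool's z in rad, then the finger opening in cm, from 0 to 8.54. A call has 1 to 12 rows; each row shifts and turns the pose as measured when the row begins, along the tool's axes as they then stand; what a row does not reach is not made up. A row lasts 1/12 s, in which the tool goes at most 41.7 mm and 7.16 degrees, less where a joint would pass 70% of its speed; a pose out of reach is approached as far as the arm can. A call is refused whole if a number of a shift passes 4.17 or a number of a turn 0.125, either way. A call with a gripper value outside its range is refused whole. The fingers move at their own pace and stop on an object; "force" is the grip in N (left out, the last holds). Time passes only in rows, so rows that do not move let the fingers close. It gives the time, the measured TCP pose, the force and the opening at its end, in the units of the state.
- telemetry.get_obs(): the state, without advancing time (a new reading comes with each control period).
- eyes.camera(name): name is "scene" or "side" or "wrist"; returns (picture, depth): 480x640x3 uint8, blue, green, red; 480x640 float32, m along the optical axis (not along the pixel's ray), 0 where there is no reading.
- eyes.calibration(name): a dict with "fx", "fy", "cx", "cy" (pixels), "distortion" ([k1, k2, p1, p2, k3] as OpenCV has them; the pictures are not rectified), "rvec" (rotation vector, rad) and "tvec" (3), from world to camera coordinates, as OpenCV has them. Camera axes: x right, y down, z forward; pixel columns grow to the right and rows downward; lengths in m; the calibration is good to about 2 mm. A picture is of the moment at which its call begins: read the wrist's pose just before it. calibration takes no time and is no camera call; for the wrist camera it gives the pose at the moment of the call.
- order.hand_in(): hands the job in, once; it reports no verdict.
The state is a dict: "clock": time; "joint_pos": joint angles; "joint_velocities": joint speeds; "tau": joint torques, N m; "position": TCP position; "ee_rot": TCP orientation; "ft_force": force on the tool from outside, world axes, zero at the start; "torque": the same for the moment, N m; "grip_width": opening from 0.0 (shut) to 1.0 (fully open).
Only numpy, scipy, OpenCV 4.12 (cv2) and the standard library are available. Lean on these libraries where they do the work, as an engineer would, in place of code of your own. Each camera call takes 0.05 s, during which the arm holds its last target. There are 200 camera calls.

### The job

The cheese strewer has been washed and its roller lies back in its bearings, but the outboard bearing is still open. Of the three caps on the baking sheet, refit the one that was made for this lower half: set it gently over the shaft the right way round until the joint closes and the ends are flush, and swing the red-winged keeper fully across its crown. Leave the other two caps, the steel tub and the brush where they lie.

Things in the scene. Friction and masses are not known exactly. Their poses are not given: they have to be found in the camera images.
- strewer: Fixed stainless bench machine. Origin on the bench under the middle of its open bearing; z up, y along the shaft towards the drum, x across. Steel shaft 20 mm thick, axis 74 mm above the bench, free end at y -32 mm. Finned drum, 70 mm thick, y 58 to 270. A closed bearing with its own cap and keeper at y 335 and a white gearbox beyond are not touched.
- seat (a point): Point on the shaft axis in the middle of the open bearing, 74 mm above the bench, axes as the strewer's. The fitted cap has its origin here: its x up, its y along the strewer's x, its z along the strewer's y. Turned half round, or with a wrong cap, it stands about 7 mm proud.
- lower_half (a point): Foot of the open bearing's blue lower half, 40 mm above the bench, axes as the strewer's. 60 mm wide (x), 40 long (y). Joint face level with the shaft axis, stepped: on the -x side raised beside the shaft (x -17.5 to -11.5) and cut away 8.5 mm deep outside that; on the +x side cut away beside the shaft and raised at the edge (x 24 to 30). Two dark punch marks at the -x side of its ends.
- cap_a: Blue plastic cap that belongs to the open bearing, 0.09 to 0.18 kg. Origin on the bore axis at mid-length; x to the crown, z along the bore, y across. Starts lying on an end face on the sheet, z up, crown roughly away from the robot, origin 23 mm above the bench. 40 mm long (z), 60 wide (y -30 to 30) from x 0 to 30, then the crown, 42 wide, to x 46. Bore 23 mm, open to -x.
- cap_a_crown (a point): Middle of the flat top of cap_a's crown, 46 mm from the bore axis, axes as the cap's. Fitted, it is 120 mm above the bench. Standing on its feet on a flat surface the cap is stable.
- cap_a_feet (a point): Level of cap_a's tongue tips, 7 mm beyond the bore axis (cap x = -7), axes as the cap's; the joint face is at cap x = 0. One tongue on each foot: at the outer edge of the -y foot (y -30 to -22), beside the bore on the +y foot (y 11.5 to 19.5). Two dark punch marks on the ends of the -y foot.
- cap_b: Cap of another bearing, same block and axes as cap_a and lying the same way, but both tongues beside the bore and three punch marks. To be left where it lies.
- cap_c: Cap of another bearing, same block and axes as cap_a and lying the same way, but both tongues at the outer edges and one punch mark. To be left where it lies.
- sheet: Flat rimless aluminium baking sheet on the bench, fixed, 3 mm thick. It covers x -110 to 170 and y -160 to 160 mm from its origin (z 0); the three caps lie on it.
- keeper (a joint): Angle of the steel keeper arm about its upright post, rad: 0 points outboard (strewer -y), 1.57 is its stop, across the crown (strewer -x). Grows clockwise seen from above; stays where left (0.06 N m friction). Arm 14 mm wide, 58 long from the pivot, underside 122 mm above the bench: 2 mm over a fitted crown, blocked by a cap that stands proud.
- wing_top (a point): Middle of the top of the keeper's red wing grip, on the pivot axis (strewer x 50, y 0 mm), 152 mm above the bench; axes turn with the keeper. Wing 52 mm long along the arm (its y), 11 thick (its x), 24 high, standing on the arm. The post under it is 16 mm thick.
- tub: Small stainless bowl, 100 mm across and 50 high, origin under its middle. Bystander.
- brush: White washing-up brush, 200 mm long, lying on the bench. Bystander.
Things that resemble listed ones, but are neither listed nor needed, are in the scene too. What is shaped like the cap_a but green is not meant.

How it is judged:
On the way, in this order (a step that is already met when the one before it is completed fails the run):
1. the matching cap sits home on the open lower half, joint closed (z of cap_a in the frame of seat between -0.003 and 0.002 m and horizontal distance between cap_a and seat below 0.005 m and angle between cap_a's own x axis and vertical below 0.05 rad and angle between the z axis of cap_a and the y axis of strewer, either way round below 0.08 rad), for 0.2 s.
2. the keeper is swung across the crown (value of joint keeper above 1.4 rad), for 0.2 s.
At the end, for the whole second after the job is handed in: cap_a sits at rest on the open lower half with the joint closed (within 2 mm of home in height), within 5 mm of the seat across and along the shaft (ends flush), upright within 0.05 rad and in line with the shaft within 0.08 rad, and the keeper stands across its crown (past 1.4 rad of 1.57) (all of step 1 and value of joint keeper above 1.4 rad and linear speed of cap_a below 0.02 m/s); the robot touches nothing.
It fails at once if one of the other caps is moved more than 25 mm (distance of any of cap_b, cap_c from where it was at the start of the episode above 0.025 m).
It fails at once if the tub or the brush is moved more than 30 mm (distance of any of tub, brush from where it was at the start of the episode above 0.03 m).
It fails at once if the cap is dropped or forced onto the machine (over 45 N) (contact force between cap_a and strewer above 45 N).
It also fails if it takes over 72 s, if anything falls off the work surface, if the arm or the gripper's body presses on something with over 40 N, if the wrist force passes 120 N, or if a joint passes its speed limit or range.

## Working session

There is one attempt and no reset: what is moved stays moved. The work goes in short steps, Python scripts to look and compute and a tool call to move; the robot and the scene stay as the last step left them, time stands still between calls to the robot, and variables do not carry over. Pictures are saved under pics/ and viewed, about 8 in all and at most 12, crops included, and the job is handed in when it is done.

Besides the shell and the picture viewer there is one more tool, called by a JSON object that holds its "fn" and its "kwargs", one argument or row to a line. servo_tool: Moves the arm, as the interface text tells. Its arguments: {"type":"object","properties":{"deltas":{"type":"array"},"force":{"type":"number"}},"required":["deltas"]}

```bash
ls; mkdir -p pics; cat > h.py <<'E'
import numpy as np, cv2
from scipy.spatial.transform import Rotation as R
from workcell import telemetry, eyes, order
def snap(name):
    c=eyes.calibration(name); im,d=eyes.camera(name)
    np.savez('%s.npz'%name,im=im,d=d,**{k:np.array(v) for k,v in c.items()})
    return im,d,c
def load(name):
    z=np.load('%s.npz'%name); return z['im'],z['d'],{k:z[k] for k in z.files}
def world(c,d,us,vs):
    K=np.array([[c['fx'],0,c['cx']],[0,c['fy'],c['cy']],[0,0,1.]])
    p=cv2.undistortPoints(np.stack([us,vs],-1).reshape(-1,1,2).astype(float),K,np.array(c['distortion'],float)).reshape(-1,2)
    z=np.asarray(d).reshape(-1,1); P=np.hstack([p*z,z])
    Rm=cv2.Rodrigues(np.array(c['rvec'],float))[0]
    return (P-np.array(c['tvec']).reshape(1,3))@Rm
def cloud(c,d):
    v,u=np.mgrid[0:480,0:640]; return world(c,d.ravel(),u.ravel(),v.ravel()).reshape(480,640,3)
def proj(c,P):
    K=np.array([[c['fx'],0,c['cx']],[0,c['fy'],c['cy']],[0,0,1.]])
    return cv2.projectPoints(np.array(P,float).reshape(-1,1,3),np.array(c['rvec'],float),np.array(c['tvec'],float),K,np.array(c['distortion'],float))[0].reshape(-1,2)
E
python3 - <<'E'
from h import *
for n in ('scene','side','wrist'):
    im,d,c=snap(n); cv2.imwrite('pics/%s0.png'%n,im)
    print(n,-cv2.Rodrigues(c['rvec'])[0].T@c['tvec'])
print(telemetry.get_obs())
E
```

```text
pics
scene [ 1.2696805  -0.08453107  0.86118931]
side [ 0.21639512 -0.56300991  0.63237895]
wrist [0.12555315 0.61754558 0.37264619]
{'clock': 0.15, 'joint_pos': array([-1.26162094,  0.33269015, -0.06469486,  1.46075004,  0.02161274,
        1.34992195, -0.08849783]), 'joint_velocities': array([ 0.00028224, -0.00073001, -0.00132031, -0.00086692,  0.00063259,
        0.00321898, -0.00048035]), 'tau': array([ 8.27296954e-04, -6.25829101e+01,  4.93355852e-02, -3.91848850e+01,
        1.63611310e-02,  7.52678490e-03, -4.89029890e-05]), 'position': array([0.20348044, 0.59060731, 0.20162076]), 'ee_rot': array([ 8.14157721e-01,  5.80643537e-01, -4.18325776e-04,  3.36528791e-04]), 'ft_force': array([ 0.22883148,  0.61806045, -0.09263524]), 'torque': array([ 0.01496169,  0.03228649, -0.06357451]), 'grip_width': 0.9984453235590101}
```

View pics/scene0.png

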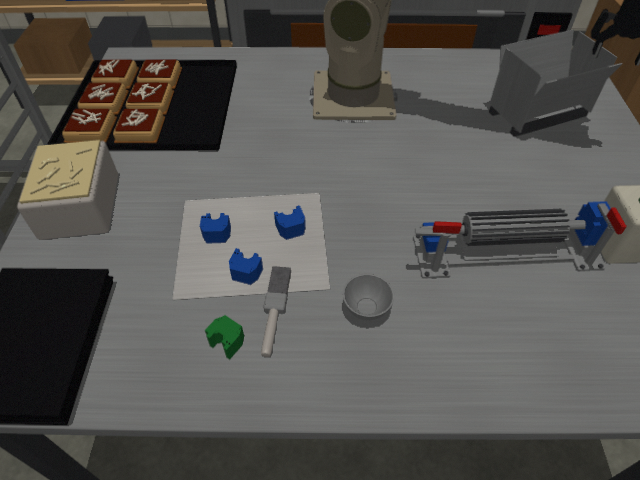

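View pics/side0.png

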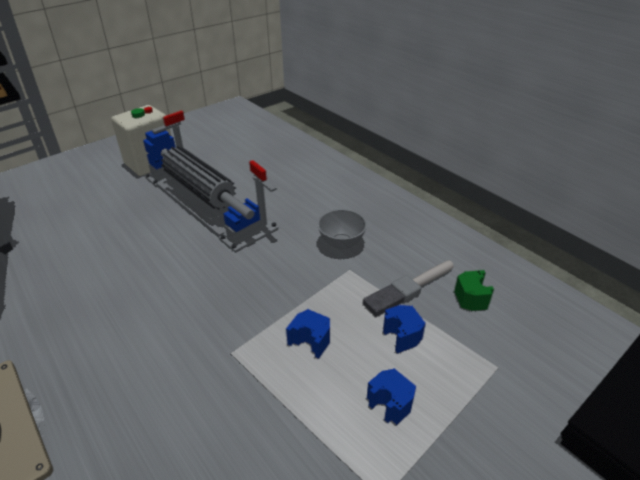

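```bash
python3 - <<'E'
from h import *
tiles=[]
for n in ('scene','side'):
    im,d,c=load(n); W=cloud(c,d)
    hsv=cv2.cvtColor(im,cv2.COLOR_BGR2HSV)
    m=cv2.inRange(hsv,(105,120,40),(130,255,255)); k,l,s,ce=cv2.connectedComponentsWithStats(m)
    for i in range(1,k):
        if s[i,4]<60: continue
        P=W[l==i]; P=P[np.isfinite(P).all(1)]
        zt=np.percentile(P[:,2],95); T=P[P[:,2]>zt-.006]
        r=cv2.minAreaRect((T[:,:2]*1000).astype(np.float32))
        print(n,ce[i].round(),s[i,4],'ztop',zt.round(4),'mean',T.mean(0).round(4),'rect',np.round(r[0]),np.round(r[1]),round(r[2],1))
    m=cv2.inRange(hsv,(0,150,100),(8,255,255)); k,l,s,ce=cv2.connectedComponentsWithStats(m)
    for i in range(1,k):
        if s[i,4]<60: continue
        P=W[l==i]; zt=np.percentile(P[:,2],90); T=P[P[:,2]>zt-.006]
        print(n,'red',ce[i].round(),zt.round(4),T.mean(0).round(4),T.min(0).round(3),T.max(0).round(3))
    pts=[(215,228),(290,222),(246,266),(440,245)] if n=='scene' else [(309,333),(391,396),(404,328),(245,205)]
    tiles.append(np.hstack([cv2.resize(im[v-25:v+25,u-25:u+25] if v>0 else 0,(200,200),interpolation=cv2.INTER_CUBIC) for u,v in pts]))
cv2.imwrite('pics/t0.png',np.vstack(tiles))
E
```

```text
scene [591. 223.] 927 ztop 0.1198 mean [0.5736 0.4627 0.1308] rect [905. 205.] [ 39. 932.] 52.1
scene [290. 223.] 701 ztop 0.0435 mean [ 0.532  -0.1548  0.0494] rect [ 878. -108.] [783.  65.] 8.1
scene [215. 228.] 723 ztop 0.0432 mean [ 0.5428 -0.3214  0.043 ] rect [ 893. -222.] [800.  63.] 15.6
scene [431. 243.] 216 ztop 0.0728 mean [0.629  0.1343 0.0924] rect [934.  22.] [ 24. 704.] 70.4
scene [245. 267.] 812 ztop 0.0433 mean [ 0.6506 -0.2448  0.046 ] rect [ 941. -183.] [683.  64.] 11.4
scene red [618. 217.] 0.1523 [0.6135 0.4834 0.1506] [0.59  0.477 0.148] [0.637 0.49  0.154]
scene red [448. 224.] 0.1517 [0.6343 0.1501 0.1501] [0.629 0.126 0.146] [0.642 0.174 0.153]
side [157. 146.] 724 ztop 0.1184 mean [0.55   0.4497 0.1289] rect [403. -38.] [1112.   50.] 73.0
side [241. 217.] 603 ztop 0.0722 mean [0.5804 0.1347 0.0792] rect [ 422. -201.] [831.  59.] 64.5
side [404. 326.] 1364 ztop 0.0427 mean [ 0.6404 -0.249   0.0439] rect [ 452. -406.] [562.  64.] 40.2
side [310. 331.] 1359 ztop 0.0424 mean [ 0.5177 -0.1605  0.0451] rect [ 364. -335.] [539.  68.] 49.9
side [392. 394.] 1750 ztop 0.0431 mean [ 0.5346 -0.3251  0.0455] rect [ 381. -420.] [432.  65.] 33.0
side red [257. 166.] 0.1505 [0.6309 0.1481 0.1493] [0.627 0.124 0.146] [0.635 0.173 0.152]
```

View pics/t0.png

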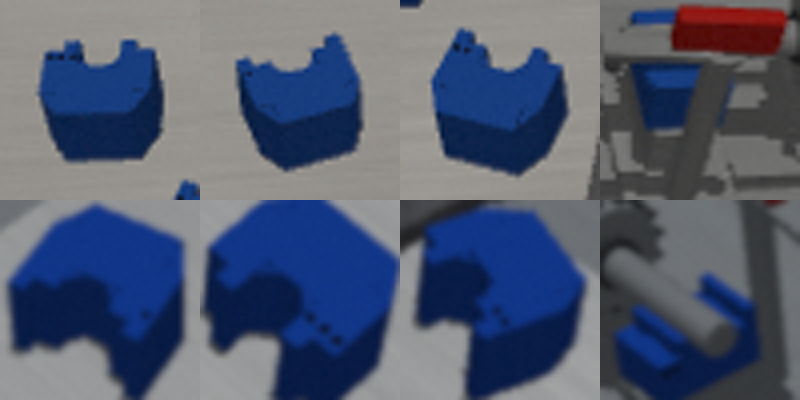

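```bash
python3 - <<'E'
from h import *
A=[]
for n in ('scene','side'):
    im,d,c=load(n); W=cloud(c,d)
    hsv=cv2.cvtColor(im,cv2.COLOR_BGR2HSV); m=(cv2.inRange(hsv,(105,120,40),(130,255,255))>0)&(d>0)
    r=m&(abs(W[...,0]-.645)<.06)&(abs(W[...,1]+.247)<.055)
    P=W[r&(abs(W[...,2]-.043)<.003)]; A.append(P)
    q=cv2.minAreaRect((P[:,:2]*1000).astype(np.float32)); print(n,len(P),P.min(0).round(4),P.max(0).round(4),q)
    br=(d>0)&~m&(W[...,2]>.006)&(abs(W[...,0]-.69)<.14)&(abs(W[...,1]+.2)<.06)&(W[...,2]<.1)
    B=W[br]; print('brush',B[:,:2].min(0),B[:,:2].max(0)); 
    N=B[(B[:,0]<.68)]; print(' near cap y',np.percentile(N[:,1],[1,5,50]) ,'z',np.percentile(N[:,2],[50,99]) if len(N) else '')
    # shaft
    s=(d>0)&~m&(W[...,1]>.105)&(W[...,1]<.195)&(abs(W[...,2]-.081)<.005)&(abs(W[...,0]-.58)<.03)
    S=W[s]; print('shaft',len(S),S.mean(0).round(4) if len(S) else '')
    S=W[(d>0)&(W[...,1]>.2)&(W[...,1]<.42)&(W[...,2]>.09)&(abs(W[...,0]-.58)<.06)]
    if len(S): print('drum',len(S),np.polyfit(S[:,1],S[:,0],1),S.min(0),S.max(0))
P=np.vstack(A); g=np.zeros((90,110),np.uint8)
ix=((P[:,0]-.60)*1000).astype(int); iy=((P[:,1]+.30)*1000).astype(int)
ok=(ix>=0)&(ix<90)&(iy>=0)&(iy<110); g[ix[ok],iy[ok]]=255
g=cv2.flip(g,-1) # up=+X, left=+Y
cv2.imwrite('pics/top.png',cv2.resize(g,None,fx=5,fy=5,interpolation=0))
E
```

```text
scene 394 [ 0.6103 -0.2762  0.04  ] [ 0.675  -0.2129  0.0454] ((644.2960205078125, -245.4530029296875), (61.29285430908203, 54.41754913330078), 73.36512756347656)
brush [ 0.5808076  -0.25995031] [ 0.82984557 -0.14151466]
 near cap y [-0.24943964 -0.21112963 -0.17309702] z [0.01644961 0.03987064]
shaft 30 [0.582  0.1294 0.0816]
drum 2049 [-0.05416595  0.5951753 ] [0.54110737 0.20878756 0.09000162] [0.61345673 0.41780597 0.11122228]
side 650 [ 0.6083 -0.2769  0.04  ] [ 0.672  -0.2123  0.0444] ((642.127197265625, -245.60748291015625), (61.30070114135742, 53.61577224731445), 73.6146240234375)
brush [ 0.55041685 -0.25999919] [ 0.82981895 -0.15198362]
 near cap y [-0.25809295 -0.19460656 -0.17707243] z [0.01590646 0.03026526]
shaft 222 [0.5801 0.1526 0.08  ]
drum 1257 [-0.07234118  0.59037635] [0.5399096  0.20879157 0.09001483] [0.60445703 0.41864941 0.10956293]
```

View pics/top.png

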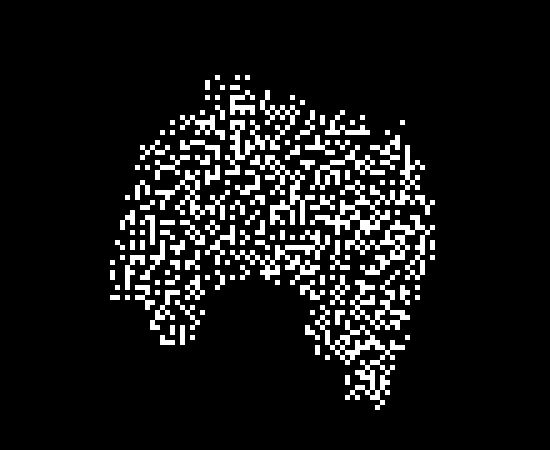

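{"fn": "servo_tool", "kwargs": {
  "deltas": [
    [[0, 0, -3], 0, 8.5],
    [[-2.8, 3.0, 0], 0, 8.5],
    [[-2.8, 3.0, 0], 0, 8.5],
    [[-2.8, 3.0, 0], 0, 8.5],
    [[-2.8, 3.0, 0], 0, 8.5],
    [[-2.8, 3.0, 0], 0, 8.5],
    [[-2.8, 3.0, 0], 0, 8.5],
    [[-2.8, 3.0, 0], 0, 8.5],
    [[-2.8, 3.0, 0], 0, 8.5],
    [[-2.8, 3.0, 0], 0, 8.5],
    [[-2.8, 3.0, 0], 0, 8.5],
    [[-2.8, 3.0, 0], 0, 8.5]
  ]
}}

```text
clock: 1.15
position: [0.4121, 0.1915, 0.2292]
ee_rot: [0.81, 0.587, -0.003, -0.001]
ft_force: [1.4, 0.5, 1.2]
grip_width: 1.0
```

{"fn": "servo_tool", "kwargs": {
  "deltas": [
    [[-2.8, 3.0, 0], 0, 8.5],
    [[-2.8, 3.0, 0], 0, 8.5],
    [[-2.8, 3.0, 0], 0, 8.5],
    [[-2.8, 3.0, 0], 0, 8.5],
    [[-2.8, 3.0, 0], 0, 8.5],
    [[-2.8, 3.0, 0], 0, 8.5],
    [[-2.8, 3.0, 0], 0, 8.5],
    [[-2.8, 3.0, 0], 0, 8.5]
  ]
}}

```text
clock: 1.82
position: [0.5692, -0.1024, 0.2292]
ee_rot: [0.809, 0.588, -0.001, -0.001]
ft_force: [-1.0, 0.8, 0.1]
grip_width: 0.995
```

```bash
cat >> h.py <<'E'
def go(target,ang):
    "shift in tool axes (cm) and turn (rad) to TCP target and tool-x angle (deg); target None -> print state"
    o=telemetry.get_obs(); M=R.from_quat(o['ee_rot']).as_matrix()
    a=np.degrees(np.arctan2(M[1,0],M[0,0])); da=(ang-a+180)%360-180
    print('t',round(o['clock'],2),'pos',o['position'].round(4),'ang',a.round(2),'f',o['ft_force'].round(1),'grip',round(o['grip_width']*85.4,1),'j7',o['joint_pos'][6].round(2))
    print(' shift cm',(M.T@(np.array(target)-o['position'])*100).round(2),'turn',-np.radians(da).round(3))
E
python3 -c "
from h import *
go([.6475,-.2468,.2],73.5)"
```

```text
t 1.82 pos [ 0.5692 -0.1024  0.2292] ang 72.0 f [-1.   0.8  0.1] grip 85.0 j7 1.48
 shift cm [-11.32  11.92   2.88] turn -0.026
```

{"fn": "servo_tool", "kwargs": {
  "deltas": [
    [[-2.8, 3.0, 0], -0.026, 8.5],
    [[-2.8, 3.0, 0.5], 0, 8.0],
    [[-2.8, 3.0, 1], 0, 7.5],
    [[-2.8, 2.9, 1.4], 0, 7.5],
    [[0, 0, 0], 0, 7.5],
    [[0, 0, 0], 0, 7.5]
  ]
}}

```text
clock: 2.32
position: [0.6493, -0.2531, 0.1949]
ee_rot: [0.802, 0.597, -0.004, -0.001]
ft_force: [1.2, 0.8, 0.3]
grip_width: 0.884
```

```bash
python3 - <<'E'
from h import *
go([.6475,-.2468,.2],73.5)
im,d,c=snap('wrist'); W=cloud(c,d)
hsv=cv2.cvtColor(im,cv2.COLOR_BGR2HSV); m=(cv2.inRange(hsv,(105,120,40),(130,255,255))>0)&(d>0)
r=m&(abs(W[...,0]-.645)<.06)&(abs(W[...,1]+.247)<.055)
P=W[r&(abs(W[...,2]-.043)<.004)]
q=cv2.minAreaRect((P[:,:2]*1000).astype(np.float32)); print(len(P),np.median(P[:,2]),q)
px=proj(c,np.c_[cv2.boxPoints(q)/1000,np.full(4,.043)])
cv2.polylines(im,[px.astype(int)],True,(0,255,0),1)
t=telemetry.get_obs()['position']; M=R.from_quat(telemetry.get_obs()['ee_rot']).as_matrix()
for s in (-1,1):
    for w in (.0375,.052):
        cv2.circle(im,tuple(proj(c,[(t+M[:,0]*s*w)*[1,1,0]+[0,0,.02]])[0].astype(int)),4,(0,0,255),1)
cv2.imwrite('pics/w1.png',im)
E
```

```text
t 2.32 pos [ 0.6493 -0.2531  0.1949] ang 73.27 f [1.2 0.8 0.3] grip 75.5 j7 1.79
 shift cm [ 0.55 -0.36 -0.51] turn -0.004
2790 0.04236656700462821 ((642.366455078125, -244.64651489257812), (58.5519905090332, 52.16545867919922), 73.50027465820312)
```

View pics/w1.png

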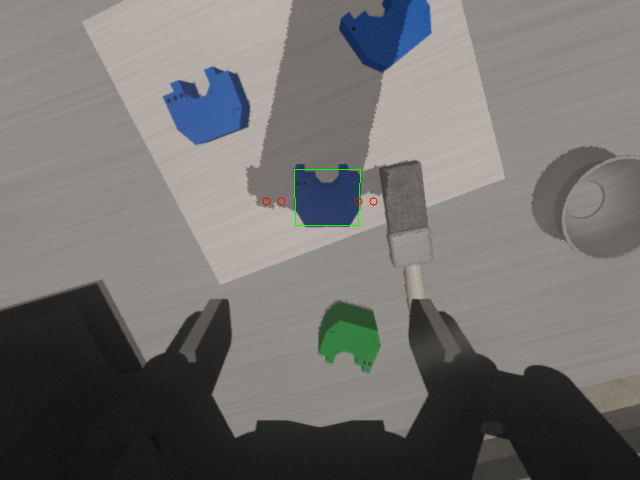

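```bash
python3 -c "
from h import *
go([.646,-.2462,.0],73.5)"
```

```text
t 2.37 pos [ 0.6484 -0.2532  0.1943] ang 73.23 f [-0.5 -0.4 -1.1] grip 74.6 j7 1.79
 shift cm [ 0.71 -0.27 19.43] turn -0.005
```

{"fn": "servo_tool", "kwargs": {
  "deltas": [
    [[0.7, -0.3, 3], -0.005, 6.6],
    [[0, 0, 4], 0, 6.6],
    [[0, 0, 4], 0, 6.6],
    [[0, 0, 2.4], 0, 6.6],
    [[0, 0, 0], 0, 6.6],
    [[0, 0, 0], 0, 6.6]
  ]
}}

```text
clock: 2.87
position: [0.6484, -0.2388, 0.0616]
ee_rot: [0.799, 0.601, -0.001, -0.0]
ft_force: [1.4, 0.7, 1.2]
grip_width: 0.773
```

```bash
python3 -c "
from h import *
go([.646,-.2462,.0],73.5)"
```

```text
t 2.87 pos [ 0.6484 -0.2388  0.0616] ang 73.91 f [1.4 0.7 1.2] grip 66.0 j7 1.82
 shift cm [-0.77 -0.01  6.16] turn 0.007
```

{"fn": "servo_tool", "kwargs": {
  "deltas": [
    [[-0.75, 0, 0], 0.007, 6.6],
    [[0, 0, 0], 0, 6.6],
    [[0, 0, 0], 0, 6.6]
  ]
}}

```text
clock: 3.12
position: [0.6486, -0.2452, 0.0675]
ee_rot: [0.801, 0.599, 0.002, 0.002]
ft_force: [-0.1, -0.2, 0.2]
grip_width: 0.775
```

```bash
python3 -c "
from h import *
go([.646,-.2462,.0],73.5)"
```

```text
t 3.12 pos [ 0.6486 -0.2452  0.0675] ang 73.63 f [-0.1 -0.2  0.2] grip 66.2 j7 1.83
 shift cm [-0.17 -0.25  6.74] turn 0.002
```

{"fn": "servo_tool", "kwargs": {
  "deltas": [
    [[-0.15, -0.2, 1.2], 0, 6.6],
    [[0, 0, 1.5], 0, 6.6],
    [[0, 0, 0.8], 0, 6.6],
    [[0, 0, 0], 0, 6.6],
    [[0, 0, 0], 0, 6.6]
  ]
}}

```text
clock: 3.53
position: [0.648, -0.2476, 0.0327]
ee_rot: [0.801, 0.599, 0.003, 0.004]
ft_force: [-1.1, 0.3, -0.6]
grip_width: 0.777
```

```bash
python3 -c "
from h import *
go([.646,-.2462,.0],73.5)"
```

```text
t 3.53 pos [ 0.648  -0.2476  0.0327] ang 73.58 f [-1.1  0.3 -0.6] grip 66.4 j7 1.84
 shift cm [ 0.08 -0.27  3.26] turn 0.001
```

{"fn": "servo_tool", "kwargs": {
  "deltas": [
    [[0.08, -0.2, 1.0], 0, 6.6],
    [[0, 0, 1.0], 0, 6.6],
    [[0, 0, 0.8], 0, 6.6],
    [[0, 0, 0.3], 0, 6.6],
    [[0, 0, 0], 0, 6.6]
  ]
}}

```text
clock: 3.95
position: [0.646, -0.2459, -0.0026]
ee_rot: [0.801, 0.599, 0.003, 0.004]
ft_force: [-0.1, 0.9, 0.0]
grip_width: 0.774
```

```bash
python3 - <<'E'
from h import *
go([.646,-.2462,.0],73.5)
im,d,c=snap('wrist'); print(0)
cv2.imwrite('pics/w2.png',im)
E
```

```text
t 3.95 pos [ 0.646  -0.2459 -0.0026] ang 73.59 f [-0.1  0.9  0. ] grip 66.1 j7 1.86
 shift cm [-0.03  0.01 -0.26] turn 0.002
0
```

View pics/w2.png

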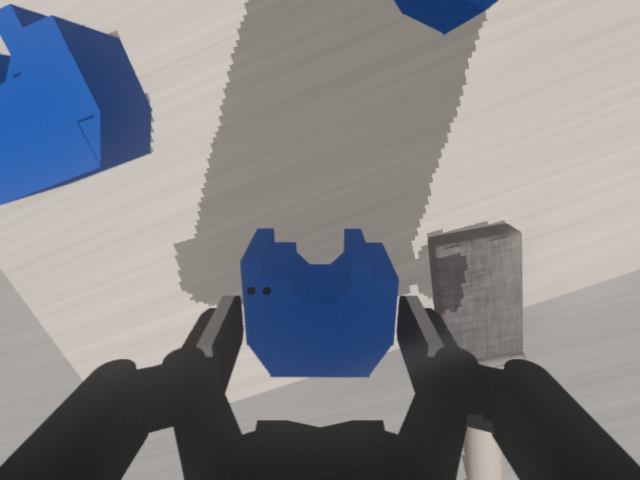

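{"fn": "servo_tool", "kwargs": {
  "deltas": [
    [[0, 0, 0], 0, 5.6],
    [[0, 0, 0], 0, 5.6],
    [[0, 0, 0], 0, 5.6],
    [[-0.0, -0.3, -0.3], 0, 5.6],
    [[0, -0.3, -0.3], 0, 5.6],
    [[0, -0.6, -0.4], 0, 5.6],
    [[0, -0.7, -0.3], 0, 5.6],
    [[0, 0, 0], 0, 5.6]
  ],
  "force": 20
}}

```text
clock: 4.67
position: [0.6262, -0.2405, 0.0129]
ee_rot: [0.801, 0.599, 0.003, 0.004]
ft_force: [0.4, 0.3, -1.8]
grip_width: 0.698
```

```bash
python3 - <<'E'
from h import *
go([.646,-.2462,.0],73.5)
im,d,c=snap('wrist'); im2,_,_=snap('side')
cv2.imwrite('pics/w3.png',np.hstack([im[150:480,100:560],cv2.resize(im2[275:385,340:450],(330,330))]))
E
```

```text
t 4.67 pos [ 0.6262 -0.2405  0.0129] ang 73.58 f [ 0.4  0.3 -1.8] grip 59.6 j7 1.85
 shift cm [0.01 2.05 1.31] turn 0.001
```

View pics/w3.png

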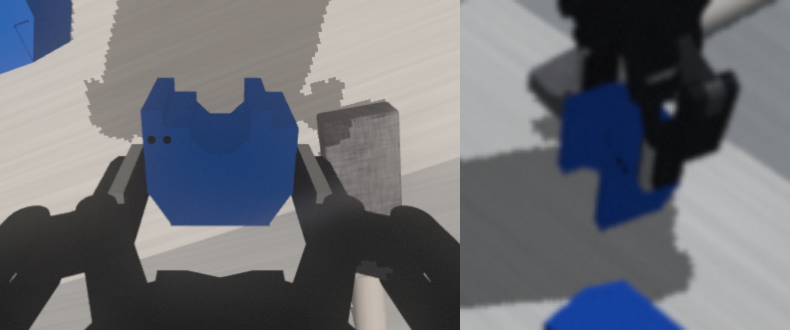

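{"fn": "servo_tool", "kwargs": {
  "deltas": [
    [[0, 0, 0.7], 0, 5.6],
    [[0, 0, 0.6], 0, 5.6],
    [[0, 0, 0.2], 0, 5.6],
    [[0, 0, 0], 0, 6.7],
    [[0, 0, 0], 0, 6.7],
    [[0, 0, -1.2], 0, 6.7],
    [[0, -1.0, 0], 0, 6.7],
    [[0, -1.0, 0], 0, 6.7],
    [[0, 0, 0], 0, 6.7],
    [[0, 0, 0], 0, 6.7]
  ],
  "force": 20
}}

```text
clock: 5.6
position: [0.6093, -0.2352, 0.0107]
ee_rot: [0.801, 0.599, 0.004, 0.005]
ft_force: [-0.5, -1.0, 0.6]
grip_width: 0.783
```

```bash
cat >> h.py <<'E'
def capfit(zt=.043,tol=.004,cx=.645,cy=-.247,rad=.06,cam='wrist'):
    im,d,c=snap(cam); W=cloud(c,d)
    hsv=cv2.cvtColor(im,cv2.COLOR_BGR2HSV); m=(cv2.inRange(hsv,(105,120,30),(130,255,255))>0)&(d>0)
    r=m&(np.hypot(W[...,0]-cx,W[...,1]-cy)<rad); A=W[r]
    P=A[abs(A[:,2]-zt)<tol]
    q=cv2.minAreaRect((P[:,:2]*1000).astype(np.float32))
    print(cam,'n',len(P),'zmax',np.percentile(A[:,2],[50,90,98]).round(4),q)
    return im,q
E
python3 - <<'E'
from h import *
go([.627,-.2405,.0],73.5)
im,q=capfit(cx=.625,cy=-.24)
cv2.imwrite('pics/w4.png',im)
E
```

```text
t 5.6 pos [ 0.6093 -0.2352  0.0107] ang 73.62 f [-0.5 -1.   0.6] grip 66.9 j7 1.86
 shift cm [-0.01  1.83  1.09] turn 0.002
wrist n 10290 zmax [0.042  0.043  0.0434] ((624.5602416992188, -239.33413696289062), (59.29780578613281, 53.53749465942383), 73.30366516113281)
```

{"fn": "servo_tool", "kwargs": {
  "deltas": [
    [[0, 0, 0], 0, 5.6],
    [[0, 0, 0], 0, 5.6],
    [[0, 0, 0], 0, 5.6],
    [[0, 0, 0.15], 0, 5.6],
    [[0, -0.3, 0.15], 0, 5.6],
    [[0, -0.5, 0.1], 0, 5.6]
  ],
  "force": 20
}}

```text
clock: 6.15
position: [0.6084, -0.235, 0.0104]
ee_rot: [0.8, 0.6, 0.007, 0.01]
ft_force: [3.8, -0.9, 10.1]
grip_width: 0.657
```

```bash
python3 - <<'E'
from h import *
go([.6093,-.2352,.0107],73.5)
im,q=capfit(cx=.615,cy=-.24)
E
```

```text
t 6.15 pos [ 0.6084 -0.235   0.0104] ang 73.67 f [ 3.8 -0.9 10.1] grip 56.1 j7 1.86
 shift cm [ 0.01  0.1  -0.03] turn 0.003
wrist n 10904 zmax [0.0435 0.0454 0.0461] ((622.0101318359375, -238.4162139892578), (59.49769592285156, 54.087989807128906), 73.458740234375)
```

{"fn": "servo_tool", "kwargs": {
  "deltas": [
    [[0, -0.8, 0.15], 0, 5.6],
    [[0, -0.8, 0.1], 0, 5.6],
    [[0, -0.8, 0.1], 0, 5.6]
  ]
}}

```text
clock: 6.45
position: [0.5933, -0.2305, 0.0125]
ee_rot: [0.8, 0.6, 0.012, 0.017]
ft_force: [0.7, -0.8, 5.2]
grip_width: 0.653
```

```bash
cat >> h.py <<'E'
def tilt(cx,cy,rad=.06):
    im,d,c=snap('wrist'); W=cloud(c,d); o=telemetry.get_obs(); M=R.from_quat(o['ee_rot']).as_matrix()
    hsv=cv2.cvtColor(im,cv2.COLOR_BGR2HSV); m=(cv2.inRange(hsv,(105,120,30),(130,255,255))>0)&(d>0)
    A=W[m&(np.hypot(W[...,0]-cx,W[...,1]-cy)<rad)]; s=(A-o['position'])@M[:,1]*1000
    for lo in range(-60,70,8):
        k=(s>=lo)&(s<lo+8)
        if k.sum()>30: print(lo,k.sum(),np.percentile(A[k,2]*1000,[10,50,90]).round(1))
    return im
E
python3 - <<'E'
from h import *
go([.6093,-.2352,.0107],73.5)
im=tilt(.605,-.235)
E
```

```text
t 6.45 pos [ 0.5933 -0.2305  0.0125] ang 73.73 f [ 0.7 -0.8  5.2] grip 55.8 j7 1.86
 shift cm [-0.    1.66  0.25] turn 0.004
-12 441 [36.  38.7 40.1]
-4 1590 [31.5 41.7 43.5]
4 2670 [34.5 45.5 47.4]
12 3003 [46.4 49.3 51.2]
20 2782 [51.4 53.2 54.9]
28 2407 [55.2 56.9 58.7]
36 1005 [58.7 59.9 60.9]
```

{"fn": "servo_tool", "kwargs": {
  "deltas": [
    [[0, -0.7, 0.3], 0, 5.6],
    [[0, -0.6, 0.35], 0, 5.6],
    [[0, -0.6, 0.45], 0, 5.6]
  ]
}}

```text
clock: 6.75
position: [0.5798, -0.2265, 0.0076]
ee_rot: [0.8, 0.6, 0.017, 0.021]
ft_force: [-9.9, 5.7, 33.2]
grip_width: 0.66
```

```bash
python3 - <<'E'
from h import *
go([.6093,-.2352,.0107],73.5)
im=tilt(.59,-.23)
E
```

```text
t 6.75 pos [ 0.5798 -0.2265  0.0076] ang 73.72 f [-9.9  5.7 33.2] grip 56.4 j7 1.86
 shift cm [-0.01  3.09 -0.14] turn 0.004
-12 36 [29.7 30.5 31.4]
-4 1228 [31.1 35.1 37.3]
4 2611 [38.5 42.1 44.9]
12 3616 [45.9 49.2 52.2]
20 3797 [53.4 56.5 59.8]
28 2746 [60.8 63.5 66.2]
```

{"fn": "servo_tool", "kwargs": {
  "deltas": [
    [[0, -0.6, 0.1], 0, 5.6],
    [[0, -0.6, 0.2], 0, 5.6],
    [[0, -0.5, 0.25], 0, 5.6]
  ]
}}

```text
clock: 7.05
position: [0.5638, -0.2219, 0.0029]
ee_rot: [0.8, 0.599, 0.018, 0.022]
ft_force: [-0.8, -1.0, -0.5]
grip_width: 0.654
```

```bash
python3 - <<'E'
from h import *
go([.6093,-.2352,.0107],73.5)
im=tilt(.58,-.23)
cv2.imwrite('pics/w5.png',im)
E
```

```text
t 7.05 pos [ 0.5638 -0.2219  0.0029] ang 73.69 f [-0.8 -1.  -0.5] grip 55.8 j7 1.87
 shift cm [ 0.01  4.78 -0.51] turn 0.003
-12 99 [102.9 103.8 105.2]
-4 257 [16.  18.1 20.3]
4 3836 [23.9 33.4 39.5]
12 6592 [43.  51.2 59.6]
20 2180 [60.4 63.6 64.9]
28 1141 [57.5 61.4 62.6]
36 639 [51.  59.1 60. ]
44 64 [41.2 47.1 53.1]
```

{"fn": "servo_tool", "kwargs": {
  "deltas": [
    [[0, -0.4, 0.2], 0, 5.6],
    [[0, -0.3, 0.2], 0, 5.6],
    [[0, 0, 0], 0, 6.4],
    [[0, 0, 0], 0, 6.6],
    [[0, 0, 0], 0, 6.6],
    [[0, 0, 0], 0, 6.6],
    [[0, 0, 0], 0, 6.6]
  ]
}}

```text
clock: 7.68
position: [0.5543, -0.219, -0.0048]
ee_rot: [0.8, 0.599, 0.016, 0.02]
ft_force: [1.1, -0.2, -0.6]
grip_width: 0.772
```

```bash
python3 - <<'E'
from h import *
go([.6093,-.2352,.0107],73.5)
im=tilt(.57,-.225)
im2,d,c=snap('side')
cv2.imwrite('pics/w6.png',np.hstack([cv2.resize(im,(480,360)),cv2.resize(im2[270:420,300:433],(319,360))]))
E
```

```text
t 7.68 pos [ 0.5543 -0.219  -0.0048] ang 73.7 f [ 1.1 -0.2 -0.6] grip 65.9 j7 1.87
 shift cm [-0.01  5.8  -1.25] turn 0.003
-36 233 [41.6 42.4 43. ]
-28 394 [41.4 42.2 43. ]
-20 74 [41.2 41.8 43. ]
-12 119 [94.9 96.2 97.6]
4 8620 [17.7 37.2 52.4]
12 2213 [48.3 55.2 55.9]
20 2092 [48.2 55.2 55.9]
28 1538 [46.6 55.2 55.9]
36 212 [40.9 44.8 49.6]
44 34 [39.8 41.5 43.5]
```

View pics/w6.png

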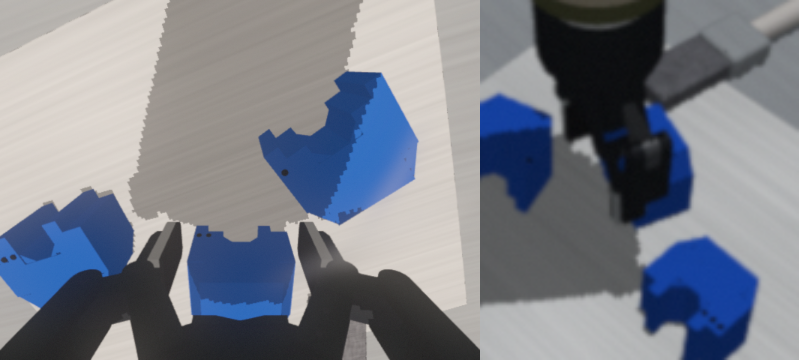

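{"fn": "servo_tool", "kwargs": {
  "deltas": [
    [[0, 0, -2], 0, 7.0],
    [[0, 0, -3], 0, 7.0],
    [[0, 0, -3], 0, 7.0],
    [[0, 0, -2], 0.12, 6.5],
    [[0, 0, 0], 0.12, 6.0],
    [[0, 0, 0], 0.12, 6.0],
    [[0, 0, 0], 0.12, 6],
    [[0, 0, 0], 0.12, 6],
    [[0, 0, 0], 0.12, 6],
    [[0, 0, 0], 0.12, 6],
    [[0, 0, 0], 0.12, 6],
    [[0, 0, 0], 0.12, 6]
  ]
}}

```text
clock: 8.78
position: [0.5502, -0.2186, 0.1021]
ee_rot: [0.996, 0.083, 0.026, 0.008]
ft_force: [0.1, -0.7, -1.2]
grip_width: 0.701
```

```bash
sed -i "s/    print(' shift cm'/    print(' toolz',M[:,2].round(4)); print(' shift cm'/" h.py; python3 - <<'E'
from h import *
go([.56,-.22,.1],-16.5)
im,q=capfit(zt=.056,tol=.003,cx=.565,cy=-.222,rad=.05)
E
```

```text
t 8.78 pos [ 0.5502 -0.2186  0.1021] ang 9.59 f [ 0.1 -0.7 -1.2] grip 59.8 j7 0.76
 toolz [ 0.054  -0.0118 -0.9985]
 shift cm [0.93 0.3  0.27] turn 0.455
wrist n 3719 zmax [0.0548 0.056  0.0565] ((581.1196899414062, -225.70648193359375), (44.09529495239258, 40.415557861328125), 73.20255279541016)
```

{"fn": "servo_tool", "kwargs": {
  "deltas": [
    [[-2.4, 0.5, 0], 0.115, 3],
    [[-2.4, 0.5, 1], 0.115, 0],
    [[-2.2, 0.0, 2], 0.115, 0],
    [[0, 0, 2], 0.11, 0],
    [[0, 0, 2], 0, 0],
    [[0, 0, 0], 0, 0],
    [[0, 0, 0], 0, 0]
  ]
}}

```text
clock: 9.42
position: [0.4847, -0.2337, 0.0279]
ee_rot: [0.989, -0.147, 0.03, 0.002]
ft_force: [0.4, -0.9, 0.8]
grip_width: 0.004
```

```bash
python3 - <<'E'
from h import *
go([.48,-.235,.003],-16.8)
E
```

```text
t 9.42 pos [ 0.4847 -0.2337  0.0279] ang -16.89 f [ 0.4 -0.9  0.8] grip 0.3 j7 0.45
 toolz [ 0.0579 -0.0129 -0.9982]
 shift cm [-0.56  0.27  2.46] turn -0.002
```

{"fn": "servo_tool", "kwargs": {
  "deltas": [
    [[0, 0, 1.5], 0, 0],
    [[0, 0, 1.1], 0, 0],
    [[0, 0, 0.3], 0, 0],
    [[0.6, 0, 0.3], 0, 0],
    [[0.6, 0, 0.3], 0, 0],
    [[0.6, 0, 0.3], 0, 0]
  ]
}}

```text
clock: 9.92
position: [0.5089, -0.2404, -0.0054]
ee_rot: [0.989, -0.142, 0.033, 0.002]
ft_force: [0.4, -0.9, 0.7]
grip_width: 0.002
```

```bash
python3 - <<'E'
from h import *
go([.48,-.235,.003],-16.8)
E
```

```text
t 9.92 pos [ 0.5089 -0.2404 -0.0054] ang -16.34 f [ 0.4 -0.9  0.7] grip 0.2 j7 0.52
 toolz [ 0.0638 -0.0132 -0.9979]
 shift cm [-2.86  0.29 -1.03] turn 0.008
```

{"fn": "servo_tool", "kwargs": {
  "deltas": [
    [[0, 0, 0.3], 0, 0],
    [[0, 0, 0.2], 0, 0]
  ]
}}

```text
clock: 10.08
position: [0.5117, -0.2412, -0.0101]
ee_rot: [0.989, -0.141, 0.033, 0.003]
ft_force: [-0.4, -0.2, 0.9]
grip_width: -0.004
```

```bash
python3 - <<'E'
from h import *
go([.48,-.235,.003],-16.8)
im,d,c=snap('wrist'); im2,_,_=snap('side')
cv2.imwrite('pics/w7.png',np.hstack([cv2.resize(im,(480,360)),cv2.resize(im2[300:450,260:393],(319,360))]))
E
```

```text
t 10.08 pos [ 0.5117 -0.2412 -0.0101] ang -16.26 f [-0.4 -0.2  0.9] grip -0.3 j7 0.52
 toolz [ 0.0654 -0.0145 -0.9978]
 shift cm [-3.12  0.29 -1.52] turn 0.009
```

View pics/w7.png

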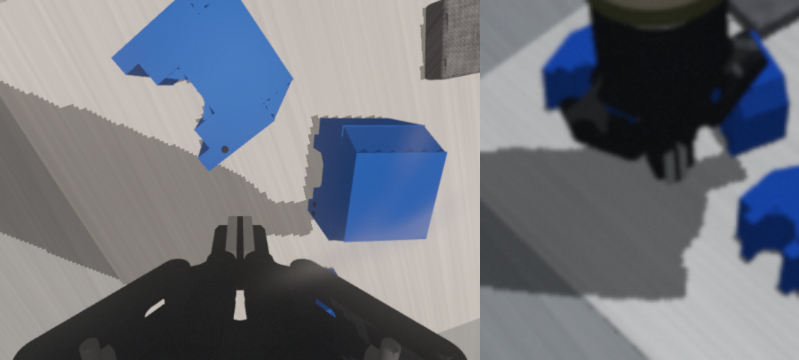

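```bash
python3 - <<'E'
from h import *
im,d,c=load('wrist'); W=cloud(c,d)
for v in range(280,340,6): print(v,W[v,314].round(4),W[v,320].round(4),W[v,326].round(4), im[v,320])
E
```

```text
280 [ 0.5089 -0.2351  0.0023] [ 0.5117 -0.2358  0.0027] [ 0.5144 -0.2367  0.0027] [120 126 131]
286 [ 0.5079 -0.2386  0.0015] [ 0.5108 -0.2391  0.0022] [ 0.5135 -0.2399  0.0025] [120 126 131]
292 [ 0.5094 -0.2293  0.0256] [ 0.5118 -0.2295  0.0267] [ 0.5141 -0.2308  0.0258] [46 48 49]
298 [ 0.5091 -0.2294  0.0305] [ 0.5115 -0.2294  0.0319] [ 0.5137 -0.2307  0.0308] [45 45 47]
304 [ 0.5089 -0.2293  0.0354] [ 0.5112 -0.2296  0.0362] [ 0.5135 -0.2295  0.0376] [43 44 46]
310 [ 0.5086 -0.2297  0.0392] [ 0.5109 -0.2293  0.041 ] [ 0.5129 -0.2309  0.0395] [42 43 47]
316 [ 0.5084 -0.2293  0.044 ] [ 0.5106 -0.2296  0.0447] [ 0.5126 -0.2304  0.0445] [37 40 42]
322 [ 0.5083 -0.2287  0.0489] [ 0.5103 -0.2298  0.0482] [ 0.5123 -0.2302  0.0486] [37 39 42]
328 [ 0.5081 -0.2288  0.0524] [ 0.5101 -0.2291  0.053 ] [ 0.512  -0.2303  0.0522] [37 39 41]
334 [ 0.5079 -0.2286  0.0562] [ 0.5098 -0.2295  0.0559] [ 0.5117 -0.2302  0.0558] [40 39 41]
```

{"fn": "servo_tool", "kwargs": {
  "deltas": [
    [[0, 0, 0.7], 0, 0],
    [[0, 0, 0.5], 0, 0],
    [[0, 0, 0], 0, 0]
  ]
}}

```text
clock: 10.43
position: [0.5119, -0.2411, -0.023]
ee_rot: [0.989, -0.141, 0.033, 0.002]
ft_force: [-0.3, 1.1, 0.1]
grip_width: 0.001
```

```bash
python3 - <<'E'
from h import *
go([.48,-.235,.003],-16.8)
im,d,c=snap('wrist'); W=cloud(c,d)
for v in range(276,310,3): print(v,W[v,320].round(4))
E
```

```text
t 10.43 pos [ 0.5119 -0.2411 -0.023 ] ang -16.28 f [-0.3  1.1  0.1] grip 0.1 j7 0.54
 toolz [ 0.0653 -0.0141 -0.9978]
 shift cm [-3.05  0.29 -2.81] turn 0.009
276 [ 0.5132 -0.228   0.002 ]
279 [ 0.5128 -0.2295  0.0018]
282 [ 0.5124 -0.2307  0.0022]
285 [ 0.512  -0.2325  0.0014]
288 [ 0.5121 -0.2304  0.0084]
291 [ 0.5119 -0.2304  0.0111]
294 [ 0.5118 -0.23    0.0145]
297 [ 0.5116 -0.23    0.0169]
300 [ 0.5114 -0.2301  0.0192]
303 [ 0.5113 -0.23    0.0216]
306 [ 0.5111 -0.23    0.0239]
309 [ 0.511  -0.2297  0.0266]
```

{"fn": "servo_tool", "kwargs": {
  "deltas": [
    [[0, 0, 0.4], 0, 0],
    [[0, 0, 0.3], 0, 0],
    [[0.4, 0, 0.2], 0, 0]
  ]
}}

```text
clock: 10.73
position: [0.513, -0.2415, -0.0261]
ee_rot: [0.989, -0.142, 0.03, -0.003]
ft_force: [-46.1, 20.7, 67.4]
grip_width: 0.001
```

```bash
python3 - <<'E'
from h import *
go([.48,-.235,.003],-16.8)
E
```

```text
t 10.73 pos [ 0.513  -0.2415 -0.0261] ang -16.41 f [-46.1  20.7  67.4] grip 0.1 j7 0.55
 toolz [ 0.0606 -0.0033 -0.9982]
 shift cm [-3.17  0.27 -3.11] turn 0.007
```

{"fn": "servo_tool", "kwargs": {
  "deltas": [
    [[0.3, 0, -0.1], 0, 0],
    [[0.4, 0, 0], 0, 0],
    [[0.4, 0, 0.0], 0, 0]
  ]
}}

```text
clock: 10.98
position: [0.5227, -0.2449, -0.0228]
ee_rot: [0.989, -0.143, 0.03, -0.004]
ft_force: [-0.1, 0.2, -0.1]
grip_width: -0.002
```

```bash
python3 - <<'E'
from h import *
go([.48,-.235,.003],-16.8)
E
```

```text
t 10.98 pos [ 0.5227 -0.2449 -0.0228] ang -16.54 f [-0.1  0.2 -0.1] grip -0.2 j7 0.54
 toolz [ 6.080e-02 -3.000e-04 -9.981e-01]
 shift cm [-4.22  0.22 -2.83] turn 0.005
```

{"fn": "servo_tool", "kwargs": {
  "deltas": [
    [[-2.5, 0, -0.4], 0, 0],
    [[-2, 0, -0.3], 0, 0],
    [[0, 0, 0], 0, 0],
    [[0, 0, 0], 0, 0]
  ]
}}

```text
clock: 11.32
position: [0.4801, -0.2323, -0.0192]
ee_rot: [0.989, -0.143, 0.031, -0.003]
ft_force: [0.6, -0.5, 0.3]
grip_width: -0.0
```

```bash
python3 - <<'E'
from h import *
go([.48,-.235,-.024],-16.8)
E
```

```text
t 11.32 pos [ 0.4801 -0.2323 -0.0192] ang -16.44 f [ 0.6 -0.5  0.3] grip -0.0 j7 0.54
 toolz [ 0.0619 -0.0028 -0.9981]
 shift cm [0.03 0.27 0.48] turn 0.006
```

{"fn": "servo_tool", "kwargs": {
  "deltas": [
    [[0, 0, 0.4], 0, 0],
    [[0.2, 0, 0.25], 0, 0],
    [[0.5, 0, 0.12], 0, 0],
    [[0.5, 0, 0.12], 0, 0],
    [[0.5, 0, 0.12], 0, 0]
  ]
}}

```text
clock: 11.73
position: [0.4843, -0.2328, -0.0261]
ee_rot: [0.989, -0.144, 0.016, -0.013]
ft_force: [-18.8, 9.1, 37.8]
grip_width: 0.005
```

```bash
python3 - <<'E'
from h import *
go([.48,-.235,-.024],-16.8)
E
```

```text
t 11.73 pos [ 0.4843 -0.2328 -0.0261] ang -16.59 f [-18.8   9.1  37.8] grip 0.4 j7 0.55
 toolz [ 0.0348  0.022  -0.9992]
 shift cm [-0.34  0.33 -0.23] turn 0.004
```

{"fn": "servo_tool", "kwargs": {
  "deltas": [
    [[0.4, -0.4, 0.1], 0, 0],
    [[0.4, -0.5, 0.1], 0, 0],
    [[0.4, -0.5, 0.1], 0, 0],
    [[0.3, -0.4, 0.1], 0, 0]
  ]
}}

```text
clock: 12.07
position: [0.5015, -0.2278, -0.026]
ee_rot: [0.989, -0.148, 0.013, -0.012]
ft_force: [-17.8, -1.8, 27.5]
grip_width: 0.002
```

```bash
python3 - <<'E'
from h import *
go([.48,-.235,-.024],-16.8)
E
```

```text
t 12.07 pos [ 0.5015 -0.2278 -0.026 ] ang -17.06 f [-17.8  -1.8  27.5] grip 0.2 j7 0.52
 toolz [ 0.0296  0.0199 -0.9994]
 shift cm [-1.84  1.32 -0.28] turn -0.004
```

{"fn": "servo_tool", "kwargs": {
  "deltas": [
    [[0, 0, -2.5], 0, 1],
    [[0, 0, -4], 0, 6],
    [[0, 0, -3], 0, 6],
    [[2.5, 0.8, 0], 0, 6],
    [[2.5, 0.8, 0], 0, 6],
    [[2.2, 0.6, 0], 0, 6],
    [[0, 0, 0], 0, 6],
    [[0, 0, 0], 0, 6]
  ]
}}

```text
clock: 12.73
position: [0.5715, -0.2723, 0.0731]
ee_rot: [0.989, -0.144, 0.014, -0.011]
ft_force: [-0.1, -1.1, -0.9]
grip_width: 0.703
```

```bash
python3 - <<'E'
from h import *
go([.5811,-.2257,-.004],-16.8)
im,q=capfit(zt=.056,tol=.003,cx=.58,cy=-.225,rad=.05)
E
```

```text
t 12.73 pos [ 0.5715 -0.2723  0.0731] ang -16.56 f [-0.1 -1.1 -0.9] grip 60.1 j7 0.48
 toolz [ 0.0312  0.0175 -0.9994]
 shift cm [-0.6  -4.54  7.81] turn 0.004
wrist n 6168 zmax [0.0552 0.0561 0.0567] ((581.2207641601562, -226.1520233154297), (44.714603424072266, 39.45787811279297), 73.30624389648438)
```

{"fn": "servo_tool", "kwargs": {
  "deltas": [
    [[-0.3, -2.2, 0], 0.004, 6],
    [[-0.3, -2.2, 0], 0, 6],
    [[0, 0, 0], 0, 6],
    [[0, 0, 0], 0, 6]
  ]
}}

```text
clock: 13.12
position: [0.5761, -0.2269, 0.0719]
ee_rot: [0.989, -0.147, 0.013, -0.011]
ft_force: [-0.9, -0.9, 0.0]
grip_width: 0.705
```

```bash
python3 - <<'E'
from h import *
go([.5811,-.226,-.004],-16.7)
E
```

```text
t 13.12 pos [ 0.5761 -0.2269  0.0719] ang -16.93 f [-0.9 -0.9  0. ] grip 60.2 j7 0.4
 toolz [ 0.0279  0.0177 -0.9995]
 shift cm [ 0.29 -0.04  7.6 ] turn -0.004
```

{"fn": "servo_tool", "kwargs": {
  "deltas": [
    [[0.3, 0, 2.0], 0, 6],
    [[0, 0, 2.5], 0, 6],
    [[0, 0, 2.0], 0, 6],
    [[0, 0, 0.8], 0, 6],
    [[0, 0, 0], 0, 6],
    [[0, 0, 0], 0, 6]
  ]
}}

```text
clock: 13.62
position: [0.5799, -0.2274, -0.0029]
ee_rot: [0.989, -0.147, 0.013, -0.011]
ft_force: [-0.4, -0.7, 0.2]
grip_width: 0.706
```

```bash
python3 - <<'E'
from h import *
go([.5811,-.226,-.004],-16.7)
im,q=capfit(zt=.056,tol=.003,cx=.58,cy=-.225,rad=.05)
cv2.imwrite('pics/w8.png',im)
E
```

```text
t 13.62 pos [ 0.5799 -0.2274 -0.0029] ang -16.95 f [-0.4 -0.7  0.2] grip 60.3 j7 0.45
 toolz [ 0.0289  0.0179 -0.9994]
 shift cm [ 0.07 -0.17  0.11] turn -0.004
wrist n 11036 zmax [0.055  0.056  0.0564] ((581.5099487304688, -225.4840087890625), (44.837799072265625, 39.88870620727539), 72.92820739746094)
```

View pics/w8.png

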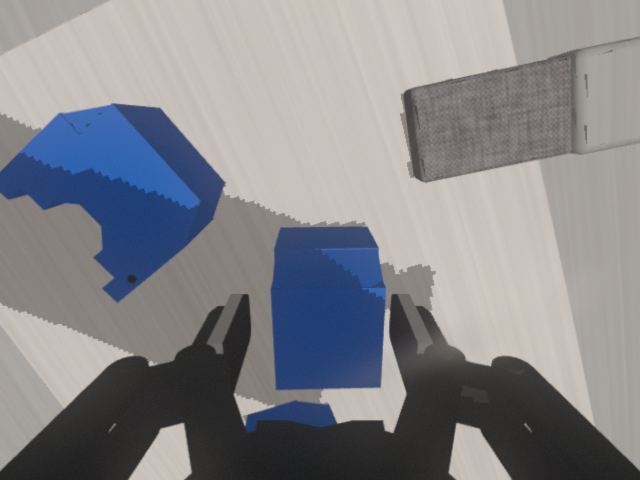

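{"fn": "servo_tool", "kwargs": {
  "deltas": [
    [[0.08, -0.18, 0.0], 0, 6],
    [[0, 0, 0], 0, 5],
    [[0, 0, 0], 0, 3.5],
    [[0, 0, 0], 0, 3.5],
    [[0, 0, 0], 0, 3.5],
    [[0, 0, -1], 0, 3.5],
    [[0, 0, -3], 0, 3.5],
    [[0, 0, -4], 0, 3.5],
    [[0, 0, -4], 0, 3.5],
    [[0, 0, 0], 0, 3.5]
  ],
  "force": 50
}}

```text
clock: 14.5
position: [0.5766, -0.2291, 0.1262]
ee_rot: [0.989, -0.148, 0.013, -0.011]
ft_force: [0.3, -1.0, -0.1]
grip_width: 0.455
```

```bash
python3 - <<'E'
from h import *
go([.5811,-.226,-.004],-16.7)
o=telemetry.get_obs(); x,y,z=o['position']
im,q=capfit(zt=z+.06,tol=.006,cx=x,cy=y,rad=.05)
# strewer: fit from saved scene/side: wing1 & wing2 & shaft
for n in ('scene','side'):
    im,d,c=load(n) if n=='scene' else load(n); W=cloud(c,d); hsv=cv2.cvtColor(im,cv2.COLOR_BGR2HSV)
    m=(cv2.inRange(hsv,(0,150,100),(8,255,255))>0)&(d>0)&(abs(W[...,2]-.150)<.004)
    for yc in (.15,.48):
        P=W[m&(abs(W[...,1]-yc)<.05)][:,:2]
        if len(P)>30: print(n,'wing',cv2.minAreaRect((P*1000).astype(np.float32)))
    b=cv2.inRange(hsv,(105,120,30),(130,255,255))>0
    S=W[(d>0)&~b&(W[...,1]>.09)&(W[...,1]<.2)&(W[...,2]>.070)&(W[...,2]<.09)&(abs(W[...,0]-.58)<.025)]
    if len(S):
        print(n,'shaft',len(S),S.min(0).round(4),S.max(0).round(4))
        for a in np.arange(.1,.2,.015):
            k=S[abs(S[:,1]-a)<.0075]
            if len(k)>5: print('  y',a.round(3),np.percentile(k[:,0],[5,50,95]).round(4),k[:,2].max().round(4))
    B=W[b&(d>0)&(abs(W[...,0]-.58)<.05)&(abs(W[...,1]-.14)<.05)]
    print(n,'lower',len(B),np.percentile(B,[1,99],axis=0).round(4).tolist())
E
```

```text
t 14.5 pos [ 0.5766 -0.2291  0.1262] ang -17.05 f [ 0.3 -1.  -0.1] grip 38.9 j7 0.37
 toolz [ 0.0284  0.017  -0.9995]
 shift cm [ 0.05 -0.11 13.03] turn -0.006
wrist n 10203 zmax [0.1809 0.1819 0.1824] ((574.9528198242188, -227.60548400878906), (43.63163757324219, 39.89932632446289), 72.99474334716797)
scene wing ((635.3342895507812, 150.02108764648438), (12.849777221679688, 48.406646728515625), 1.552181601524353)
scene wing ((613.4315795898438, 483.664306640625), (47.11705780029297, 11.451122283935547), 4.044522762298584)
scene shaft 51 [0.5702 0.1152 0.0702] [0.5953 0.1997 0.0848]
  y 0.115 [0.5764 0.5819 0.5952] 0.0837
  y 0.13 [0.5787 0.5824 0.5881] 0.0848
  y 0.19 [0.5856 0.5885 0.5914] 0.0816
scene lower 247 [[0.5548, 0.127, 0.0381], [0.6152, 0.1545, 0.0753]]
side shaft 305 [0.5696 0.1138 0.0702] [0.5918 0.2    0.0842]
  y 0.115 [0.5758 0.5816 0.5906] 0.0826
  y 0.13 [0.574  0.5786 0.5881] 0.0831
  y 0.145 [0.5737 0.5784 0.5882] 0.0833
  y 0.16 [0.5723 0.5768 0.5865] 0.0839
  y 0.175 [0.5716 0.5761 0.5865] 0.0834
  y 0.19 [0.5702 0.575  0.5853] 0.0842
side lower 469 [[0.5516, 0.1239, 0.0379], [0.6113, 0.1654, 0.073]]
```

{"fn": "servo_tool", "kwargs": {
  "deltas": [
    [[-0.8, -1.6, -2], 0, 3.5],
    [[-1.8, -3.2, -1.5], 0, 3.5],
    [[-1.8, -3.3, -1], 0, 3.5],
    [[-1.8, -3.3, -1], 0, 3.5],
    [[-1.8, -3.3, -1], 0, 3.5],
    [[-1.8, -3.3, -0.5], 0, 3.5],
    [[-1.8, -3.3, 0], 0, 3.5],
    [[-1.8, -3.3, 0], 0, 3.5],
    [[-1.8, -3.3, 0], 0, 3.5],
    [[-1.8, -3.3, 0], 0, 3.5],
    [[-1.0, -1.6, 0], 0, 3.5],
    [[0, 0, 0], 0, 3.5]
  ]
}}

```text
clock: 15.55
position: [0.4877, 0.1521, 0.194]
ee_rot: [0.989, -0.15, 0.007, -0.011]
ft_force: [-1.0, -0.5, -1.8]
grip_width: 0.458
```

{"fn": "servo_tool", "kwargs": {
  "deltas": [
    [[0, 0, 0], 0.12, 3.5],
    [[0, 0, 0], 0.12, 3.5],
    [[0, 0, 0], 0.12, 3.5],
    [[0, 0, 0], 0.12, 3.5],
    [[0, 0, 0], 0.12, 3.5],
    [[0, 0, 0], 0.12, 3.5],
    [[0, 0, 0], 0.12, 3.5],
    [[0, 0, 0], 0.12, 3.5],
    [[0, 0, 0], 0.12, 3.5],
    [[0, 0, 0], 0.1, 3.5],
    [[0, 0, 0], 0, 3.5],
    [[0, 0, 0], 0, 3.5]
  ]
}}

```text
clock: 16.55
position: [0.4834, 0.1444, 0.1871]
ee_rot: [0.722, -0.692, -0.003, -0.007]
ft_force: [-0.4, 0.8, -1.3]
grip_width: 0.459
```

```bash
python3 - <<'E'
from h import *
go([.50,.145,.2],-86.2)
o=telemetry.get_obs(); x,y,z=o['position']
im,q=capfit(zt=z+.0557,tol=.006,cx=x,cy=y,rad=.05)
im,d,c=load('wrist'); W=cloud(c,d); hsv=cv2.cvtColor(im,cv2.COLOR_BGR2HSV)
m=(cv2.inRange(hsv,(0,150,80),(8,255,255))>0)&(d>0)&(abs(W[...,2]-.152)<.005)
P=W[m]; print('wing',len(P),P[:,2].mean() if len(P) else 0,cv2.minAreaRect((P[:,:2]*1000).astype(np.float32)) if len(P) else '')
b=cv2.inRange(hsv,(105,120,30),(130,255,255))>0
S=W[(d>0)&~b&(W[...,2]>.070)&(W[...,2]<.09)&(abs(W[...,0]-.58)<.025)&(W[...,1]>.09)&(W[...,1]<.2)]
for a in np.arange(.1,.2,.01):
    k=S[abs(S[:,1]-a)<.005]
    if len(k)>5: print('  y',a.round(3),len(k),np.percentile(k[:,0],[2,50,98]).round(4),k[np.argsort(k[:,2])[-20:],0].mean().round(4),k[:,2].max().round(4))
cv2.imwrite('pics/w9.png',im)
E
```

```text
t 16.55 pos [0.4834 0.1444 0.1871] ang -87.51 f [-0.4  0.8 -1.3] grip 39.2 j7 -1.82
 toolz [ 0.0053  0.013  -0.9999]
 shift cm [-0.01 -1.67 -1.28] turn -0.023
wrist n 11591 zmax [0.2418 0.2429 0.2435] ((485.3742980957031, 144.01931762695312), (45.966651916503906, 40.156227111816406), 2.829411268234253)
wing 0 0 
  y 0.12 360 [0.5756 0.5844 0.5943] 0.5857 0.0849
  y 0.13 419 [0.5751 0.5842 0.594 ] 0.5849 0.085
  y 0.14 397 [0.5747 0.5834 0.5927] 0.5845 0.0853
  y 0.15 408 [0.5736 0.5825 0.5923] 0.5836 0.0849
  y 0.16 407 [0.5732 0.5822 0.592 ] 0.5828 0.0848
  y 0.17 407 [0.5726 0.5815 0.5908] 0.5818 0.0847
  y 0.18 390 [0.5722 0.5808 0.5904] 0.5816 0.0849
  y 0.19 407 [0.5712 0.5803 0.5902] 0.5817 0.0852
```

View pics/w9.png

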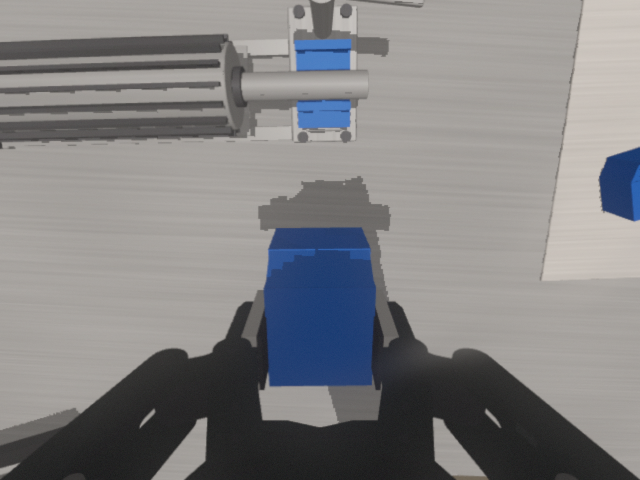

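```bash
python3 - <<'E'
from h import *
im,d,c=load('wrist'); W=cloud(c,d); hsv=cv2.cvtColor(im,cv2.COLOR_BGR2HSV)
b=(cv2.inRange(hsv,(105,120,30),(130,255,255))>0)&(d>0)
a=np.radians(3.6); ex=np.array([np.cos(a),np.sin(a)]); ey=np.array([-np.sin(a),np.cos(a)])
B=W[b&(W[...,2]>.06)&(W[...,2]<.08)&(abs(W[...,0]-.58)<.045)&(abs(W[...,1]-.145)<.04)]
print(len(B),'z',np.percentile(B[:,2],[5,50,95]))
print('ex',np.percentile(B[:,:2]@ex,[1,99]),'ey',np.percentile(B[:,:2]@ey,[.5,1,99,99.5]))
q=cv2.minAreaRect((B[:,:2]*1000).astype(np.float32)); print(q)
S=W[(d>0)&~b&(W[...,2]>.072)&(W[...,2]<.09)&(abs(W[...,0]-.58)<.025)&(W[...,1]>.09)&(W[...,1]<.2)]
print('shaft ex',np.percentile(S[:,:2]@ex,[1,50,99]),'end ey',np.percentile(S[:,:2]@ey,[.2,1]), 'p',np.polyfit(S[:,1],S[:,0],1))
# cap crown vs TCP stored in picture
E
```

```text
2970 z [0.06385803 0.06559803 0.07417216]
ex [0.56226856 0.62122673] ey [0.09157485 0.09166484 0.13004535 0.1302204 ]
((583.5761108398438, 147.9990997314453), (59.87876892089844, 39.43602752685547), 3.6468820571899414)
shaft ex [0.58196462 0.59098038 0.60103821] end ey [0.079338   0.08009365] p [-0.05994266  0.59178089]
```

{"fn": "servo_tool", "kwargs": {
  "deltas": [
    [[0, -2, -0.5], -0.017, 3.5],
    [[0, -3, -0.5], 0, 3.5],
    [[0, -3, 0], 0, 3.5],
    [[0, -2, 0], 0, 3.5],
    [[0, 0, 0], 0, 3.5],
    [[0, 0, 0], 0, 3.5]
  ]
}}

```text
clock: 17.1
position: [0.5861, 0.151, 0.1949]
ee_rot: [0.737, -0.676, -0.005, -0.006]
ft_force: [-0.7, -0.8, -1.5]
grip_width: 0.462
```

```bash
cat > c.py <<'E'
from h import *
go([.5835,.1479,.0643],-86.5)
o=telemetry.get_obs(); t=o['position']; M=R.from_quat(o['ee_rot']).as_matrix()
im,d,c=snap('wrist'); W=cloud(c,d); hsv=cv2.cvtColor(im,cv2.COLOR_BGR2HSV)
m=(cv2.inRange(hsv,(105,120,30),(130,255,255))>0)&(d>0)
L=(W-t)@M; A=L[m&(np.hypot(L[...,0],L[...,1])<.045)&(L[...,2]<-.048)]
zt=np.percentile(A[:,2],15); T=A[abs(A[:,2]-zt)<.0015]
# plane fit of crown in world, and rect
q=cv2.minAreaRect((T[:,:2]*1000).astype(np.float32)); print('crown in tool mm',zt*1000,q)
Tw=T@M.T+t; p=np.linalg.lstsq(np.c_[Tw[:,:2]-Tw[:,:2].mean(0),np.ones(len(Tw))],Tw[:,2],rcond=None)[0]; print('slope world x,y',p.round(4))
print('crown world', (np.array([q[0][0]/1000,q[0][1]/1000,zt])@M.T+t).round(4))
E
python3 c.py
```

```text
t 17.1 pos [0.5861 0.151  0.1949] ang -85.1 f [-0.7 -0.8 -1.5] grip 39.5 j7 -1.52
 toolz [ 5.000e-04  1.620e-02 -9.999e-01]
 shift cm [ 0.5   0.31 13.05] turn 0.024
crown in tool mm -55.71692028371095 ((-0.2906818389892578, -1.2166366577148438), (44.137325286865234, 39.88853073120117), 89.50010681152344)
slope world x,y [-0.0209  0.0226  0.2501]
crown world [0.5873 0.1505 0.2506]
```

{"fn": "servo_tool", "kwargs": {
  "deltas": [
    [[0.45, 0.25, 1.5], 0.014, 3.5],
    [[0, 0, 2.5], 0.014, 3.5],
    [[0, 0, 2.5], 0, 3.5],
    [[0, 0, 1], 0, 3.5],
    [[0, 0, 0], 0, 3.5],
    [[0, 0, 0], 0, 3.5]
  ]
}}

```text
clock: 17.65
position: [0.58, 0.1485, 0.1198]
ee_rot: [0.73, -0.684, -0.007, -0.008]
ft_force: [0.0, 1.2, -0.9]
grip_width: 0.454
```

```bash
sed -i 's/go(.*/go([.5839,.1476,.0643],-86.75)/' c.py; python3 c.py
```

```text
t 17.65 pos [0.58   0.1485 0.1198] ang -86.29 f [ 0.   1.2 -0.9] grip 38.8 j7 -1.49
 toolz [ 0.001   0.0213 -0.9998]
 shift cm [ 0.24 -0.37  5.55] turn 0.008
crown in tool mm -55.74459051202914 ((-0.2840557098388672, -1.1909294128417969), (39.799381256103516, 44.06279754638672), 0.052222687751054764)
slope world x,y [-0.0199  0.0282  0.1751]
crown world [0.5811 0.1477 0.1756]
```

{"fn": "servo_tool", "kwargs": {
  "deltas": [
    [[0.2, -0.35, 0.8], 0.005, 3.5],
    [[0, 0, 1], 0, 3.5],
    [[0, 0, 0.6], 0, 3.5],
    [[0, 0, 0], 0, 3.5],
    [[0, 0, 0], 0, 3.5]
  ]
}}

```text
clock: 18.12
position: [0.5861, 0.1481, 0.0975]
ee_rot: [0.728, -0.685, -0.006, -0.011]
ft_force: [1.4, -0.2, -1.1]
grip_width: 0.46
```

```bash
sed -i 's/go(.*/go([.5839,.1476,.0643],-86.55)/' c.py; python3 c.py
```

```text
t 18.12 pos [0.5861 0.1481 0.0975] ang -86.51 f [ 1.4 -0.2 -1.1] grip 39.2 j7 -1.47
 toolz [ 0.0061  0.0242 -0.9997]
 shift cm [0.12 0.25 3.31] turn 0.001
crown in tool mm -55.7214765501065 ((-0.26927757263183594, -0.9474029541015625), (43.49738311767578, 39.92068862915039), 89.50578308105469)
slope world x,y [-0.0146  0.0302  0.1527]
crown world [0.5867 0.1471 0.1532]
```

{"fn": "servo_tool", "kwargs": {
  "deltas": [
    [[0.08, 0.14, 0.3], 0, 3.5],
    [[0, 0, 0.3], 0, 3.5],
    [[0, 0, 0], 0, 3.5],
    [[0, 0, 0], 0, 3.5]
  ]
}}

```text
clock: 18.5
position: [0.585, 0.1472, 0.0913]
ee_rot: [0.728, -0.685, -0.006, -0.011]
ft_force: [0.3, 0.1, -1.1]
grip_width: 0.456
```

```bash
python3 c.py
```

```text
t 18.5 pos [0.585  0.1472 0.0913] ang -86.51 f [ 0.3  0.1 -1.1] grip 38.9 j7 -1.47
 toolz [ 0.0067  0.0243 -0.9997]
 shift cm [0.02 0.13 2.7 ] turn 0.001
crown in tool mm -55.73618367047853 ((-0.205352783203125, -1.1721687316894531), (44.46983337402344, 40.02532196044922), 89.84915924072266)
slope world x,y [-0.0148  0.0304  0.1466]
crown world [0.5857 0.1462 0.1471]
```

{"fn": "servo_tool", "kwargs": {
  "deltas": [
    [[0, 0.03, 0.4], 0, 3.5],
    [[0, 0, 0.5], 0, 3.5],
    [[0, 0, 0.4], 0, 3.5],
    [[0, 0, 0.2], 0, 3.5],
    [[0, 0, 0], 0, 3.5]
  ]
}}

```text
clock: 18.97
position: [0.5847, 0.1479, 0.0748]
ee_rot: [0.728, -0.685, -0.006, -0.011]
ft_force: [-1.1, 0.2, -1.0]
grip_width: 0.457
```

```bash
python3 c.py
```

```text
t 18.97 pos [0.5847 0.1479 0.0748] ang -86.49 f [-1.1  0.2 -1. ] grip 39.0 j7 -1.46
 toolz [ 0.0068  0.0245 -0.9997]
 shift cm [0.05 0.09 1.05] turn 0.001
crown in tool mm -55.73350047267924 ((-0.21376419067382812, -0.9982566833496094), (44.27947998046875, 39.960182189941406), 89.77584075927734)
slope world x,y [-0.0152  0.0309  0.1301]
crown world [0.5853 0.1468 0.1305]
```

{"fn": "servo_tool", "kwargs": {
  "deltas": [
    [[0, 0, 0.2], 0, 3.5],
    [[0, 0, 0.2], 0, 3.5],
    [[0, 0, 0.2], 0, 3.5],
    [[0, 0, 0], 0, 3.5]
  ]
}}

```text
clock: 19.35
position: [0.585, 0.1481, 0.0686]
ee_rot: [0.728, -0.685, -0.006, -0.011]
ft_force: [-0.1, -0.2, -0.9]
grip_width: 0.458
```

```bash
python3 c.py
```

```text
t 19.35 pos [0.585  0.1481 0.0686] ang -86.49 f [-0.1 -0.2 -0.9] grip 39.1 j7 -1.45
 toolz [ 0.0073  0.0246 -0.9997]
 shift cm [0.05 0.12 0.43] turn 0.001
crown in tool mm -55.717869272437504 ((-0.2440814971923828, -1.2211627960205078), (43.756813049316406, 39.8283805847168), 89.61592102050781)
slope world x,y [-0.0136  0.0308  0.1239]
crown world [0.5858 0.147  0.1243]
```

{"fn": "servo_tool", "kwargs": {
  "deltas": [
    [[0, 0, 0.12], 0, 3.5],
    [[0, 0, 0.12], 0, 3.5],
    [[0, 0, 0.05], 0, 3.5],
    [[0, 0, 0], 0, 3.5]
  ]
}}

```text
clock: 19.73
position: [0.5853, 0.1481, 0.0659]
ee_rot: [0.728, -0.685, -0.006, -0.012]
ft_force: [-0.1, -0.2, -0.9]
grip_width: 0.461
```

```bash
python3 c.py
```

```text
t 19.73 pos [0.5853 0.1481 0.0659] ang -86.49 f [-0.1 -0.2 -0.9] grip 39.4 j7 -1.45
 toolz [ 0.0078  0.0248 -0.9997]
 shift cm [0.05 0.15 0.15] turn 0.001
crown in tool mm -55.753227592692916 ((-0.1308135986328125, -1.2159709930419922), (39.98693084716797, 43.52077865600586), 0.1527504324913025)
slope world x,y [-0.0126  0.0308  0.1211]
crown world [0.5861 0.147  0.1216]
```

{"fn": "servo_tool", "kwargs": {
  "deltas": [
    [[0, 0.05, 0.08], 0, 3.5],
    [[0, 0, 0.06], 0, 3.5],
    [[0, 0, 0], 0, 3.5]
  ]
}}

```text
clock: 20.03
position: [0.5852, 0.1481, 0.0653]
ee_rot: [0.728, -0.685, -0.006, -0.012]
ft_force: [-0.3, -0.1, -0.6]
grip_width: 0.458
```

```bash
python3 c.py
```

```text
t 20.03 pos [0.5852 0.1481 0.0653] ang -86.5 f [-0.3 -0.1 -0.6] grip 39.1 j7 -1.45
 toolz [ 0.0085  0.0253 -0.9996]
 shift cm [0.05 0.14 0.1 ] turn 0.001
crown in tool mm -55.737044090136116 ((-0.3190937042236328, -1.164346694946289), (44.026241302490234, 39.91826629638672), 89.6185302734375)
slope world x,y [-0.0121  0.0315  0.1206]
crown world [0.5859 0.1471 0.1211]
```

{"fn": "servo_tool", "kwargs": {
  "deltas": [
    [[0, 0, 0], 0, 4.1],
    [[0, 0, 0], 0, 4.5],
    [[0, 0, 0], 0, 5.2],
    [[0, 0, 0], 0, 5.2],
    [[0, 0, 0], 0, 5.2]
  ],
  "force": 20
}}

```text
clock: 20.5
position: [0.5856, 0.1483, 0.0654]
ee_rot: [0.728, -0.685, -0.005, -0.013]
ft_force: [1.0, -0.3, 1.1]
grip_width: 0.612
```

```bash
python3 c.py
```

```text
t 20.5 pos [0.5856 0.1483 0.0654] ang -86.49 f [ 1.  -0.3  1.1] grip 52.3 j7 -1.45
 toolz [ 0.0096  0.0256 -0.9996]
 shift cm [0.07 0.18 0.11] turn 0.001
crown in tool mm -54.64025112660219 ((-1.2113609313964844, -0.31060028076171875), (43.896240234375, 39.8021354675293), 89.92605590820312)
slope world x,y [0.0014 0.0048 0.1196]
crown world [0.5853 0.1482 0.1201]
```

{"fn": "servo_tool", "kwargs": {
  "deltas": [
    [[0, 0, -2], 0, 5.5],
    [[0, 0, -4], 0, 5.5],
    [[0, 0, -4], 0, 5],
    [[0, -2.4, -1], 0, 4],
    [[0, -2.2, 0], 0, 4],
    [[0, 0, 0], -0.12, 4],
    [[0, 0, 0], -0.12, 4],
    [[0, 0, 0], -0.12, 4],
    [[0, 0, 0], -0.12, 4],
    [[0, 0, 0], -0.12, 4],
    [[0, 0, 0], -0.12, 4],
    [[0, 0, 0], -0.12, 4]
  ]
}}

```text
clock: 21.55
position: [0.632, 0.1489, 0.1809]
ee_rot: [0.95, -0.313, 0.001, -0.013]
ft_force: [0.1, -0.4, -0.5]
grip_width: 0.468
```

{"fn": "servo_tool", "kwargs": {
  "deltas": [
    [[0, 0, 0], -0.12, 4],
    [[0, 0, 0], -0.12, 4],
    [[0, 0, 0], -0.12, 4],
    [[0, 0, 0], -0.12, 4],
    [[0, 0, 0], -0.12, 4],
    [[0, 0, 0], -0.1, 4],
    [[0, 0, 0], 0, 4],
    [[0, 0, 0], 0, 4]
  ]
}}

```text
clock: 22.22
position: [0.6319, 0.148, 0.1806]
ee_rot: [0.999, 0.048, 0.005, -0.011]
ft_force: [-0.1, -0.3, 0.8]
grip_width: 0.471
```

```bash
cat > k.py <<'E'
from h import *
go([.6334,.151,.106],3.65)
im,d,c=snap('wrist'); W=cloud(c,d); hsv=cv2.cvtColor(im,cv2.COLOR_BGR2HSV)
m=((cv2.inRange(hsv,(0,130,60),(8,255,255))|cv2.inRange(hsv,(172,130,60),(180,255,255)))>0)&(d>0)&(abs(W[...,2]-.152)<.003)&(np.hypot(W[...,0]-.633,W[...,1]-.151)<.05)
P=W[m]; print('wing',len(P),cv2.minAreaRect((P[:,:2]*1000).astype(np.float32)) if len(P)>5 else '')
E
python3 k.py
```

```text
t 22.22 pos [0.6319 0.148  0.1806] ang 5.45 f [-0.1 -0.3  0.8] grip 40.2 j7 -0.0
 toolz [ 0.0092  0.0231 -0.9997]
 shift cm [ 0.09 -0.12  7.47] turn 0.031
wing 1362 ((633.1453247070312, 151.7718048095703), (50.78118896484375, 10.638096809387207), 86.79000854492188)
```

{"fn": "servo_tool", "kwargs": {
  "deltas": [
    [[0.1, -0.12, 1.5], 0.08, 4],
    [[0, 0, 2.5], 0.07, 4],
    [[0, 0, 2], 0, 4],
    [[0, 0, 0], 0, 4],
    [[0, 0, 0], 0, 4]
  ]
}}

```text
clock: 22.68
position: [0.6346, 0.1507, 0.1204]
ee_rot: [0.999, -0.039, 0.006, -0.012]
ft_force: [1.2, -0.2, 1.4]
grip_width: 0.468
```

```bash
sed -i 's/go(.*/go([.6332,.1513,.106],-3.2)/' k.py; python3 k.py
```

```text
t 22.68 pos [0.6346 0.1507 0.1204] ang -4.44 f [ 1.2 -0.2  1.4] grip 39.9 j7 -0.14
 toolz [ 0.0123  0.0233 -0.9997]
 shift cm [-0.16 -0.02  1.44] turn -0.022
wing 2417 ((633.4284057617188, 151.84921264648438), (51.43807601928711, 10.537618637084961), 86.8069839477539)
```

{"fn": "servo_tool", "kwargs": {
  "deltas": [
    [[-0.12, 0, 0.7], -0.02, 4],
    [[0, 0, 0.5], 0, 4],
    [[0, 0, 0], 0, 2],
    [[0, 0, 0], 0, 0.8],
    [[0, 0, 0], 0, 0.8],
    [[0, 0, 0], 0, 0.8]
  ],
  "force": 30
}}

```text
clock: 23.23
position: [0.6347, 0.1515, 0.1111]
ee_rot: [1.0, -0.028, 0.007, -0.013]
ft_force: [1.8, 0.3, -5.0]
grip_width: 0.121
```

```bash
python3 k.py
```

```text
t 23.23 pos [0.6347 0.1515 0.1111] ang -3.19 f [ 1.8  0.3 -5. ] grip 10.3 j7 -0.12
 toolz [ 0.0156  0.0251 -0.9996]
 shift cm [-0.16  0.04  0.5 ] turn 0.0
wing 2673 ((633.1760864257812, 151.82623291015625), (51.3972053527832, 10.861161231994629), 87.38313293457031)
```

Gripped; now turn, watching force.

{"fn": "servo_tool", "kwargs": {
  "deltas": [
    [[0, 0, 0], 0.08, 0.8],
    [[0, 0, 0], 0.1, 0.8],
    [[0, 0, 0], 0.12, 0.8],
    [[0, 0, 0], 0.12, 0.8],
    [[0, 0, 0], 0.12, 0.8],
    [[0, 0, 0], 0.12, 0.8]
  ]
}}

```text
clock: 23.78
position: [0.6347, 0.1515, 0.1111]
ee_rot: [0.933, -0.361, 0.003, -0.015]
ft_force: [-1.2, -0.3, -2.7]
grip_width: 0.117
```

```bash
python3 k.py
```

```text
t 23.78 pos [0.6347 0.1515 0.1111] ang -42.27 f [-1.2 -0.3 -2.7] grip 10.0 j7 -0.74
 toolz [ 0.0155  0.0255 -0.9996]
 shift cm [-0.09  0.12  0.5 ] turn -0.682
wing 2695 ((633.7741088867188, 151.63121032714844), (51.456687927246094, 10.636006355285645), 47.55806350708008)
```

{"fn": "servo_tool", "kwargs": {
  "deltas": [
    [[0, 0, 0], 0.12, 0.8],
    [[0, 0, 0], 0.12, 0.8],
    [[0, 0, 0], 0.12, 0.8],
    [[0, 0, 0], 0.12, 0.8],
    [[0, 0, 0], 0.12, 0.8],
    [[0, 0, 0], 0.1, 0.8],
    [[0, 0, 0], 0.06, 0.8],
    [[0, 0, 0], 0.03, 0.8],
    [[0, 0, 0], 0, 0.8]
  ]
}}

```text
clock: 24.58
position: [0.6345, 0.1516, 0.1111]
ee_rot: [0.719, -0.695, -0.002, -0.013]
ft_force: [-0.5, -0.7, -1.0]
grip_width: 0.12
```

```bash
python3 k.py
```

```text
t 24.58 pos [0.6345 0.1516 0.1111] ang -88.0 f [-0.5 -0.7 -1. ] grip 10.2 j7 -1.46
 toolz [ 0.0152  0.0229 -0.9996]
 shift cm [0.04 0.14 0.51] turn -1.48
wing 2691 ((634.1160278320312, 151.09854125976562), (51.490806579589844, 10.764864921569824), 3.2826499938964844)
```

{"fn": "servo_tool", "kwargs": {
  "deltas": [
    [[0, 0, 0], 0, 2],
    [[0, 0, 0], 0, 3.5],
    [[0, 0, 0], 0, 4],
    [[0, 0, -2], 0, 4],
    [[0, 0, -4], 0, 4],
    [[0, 0, -4], 0, 4],
    [[0, 3, -2], 0, 4],
    [[0, 3, 0], 0, 4],
    [[0, 2, 0], 0, 4],
    [[0, 0, 0], 0, 4],
    [[0, 0, 0], 0, 4]
  ]
}}

```text
clock: 25.55
position: [0.5518, 0.1433, 0.2358]
ee_rot: [0.723, -0.69, -0.003, -0.015]
ft_force: [0.1, 0.4, -0.4]
grip_width: 0.471
```

```bash
python3 k.py; python3 - <<'E'
from h import *
im,d,c=load('wrist'); W=cloud(c,d); hsv=cv2.cvtColor(im,cv2.COLOR_BGR2HSV)
b=(cv2.inRange(hsv,(105,120,30),(130,255,255))>0)&(d>0)&(np.hypot(W[...,0]-.5835,W[...,1]-.148)<.045)
B=W[b]; T=B[abs(B[:,2]-.12)<.002]
print(len(T),np.median(T[:,2]),cv2.minAreaRect((T[:,:2]*1000).astype(np.float32)))
print('slopes',np.linalg.lstsq(np.c_[T[:,:2]-T[:,:2].mean(0),np.ones(len(T))],T[:,2],rcond=None)[0].round(4))
cv2.imwrite('pics/fin.png',im)
E
```

```text
t 25.55 pos [0.5518 0.1433 0.2358] ang -87.32 f [ 0.1  0.4 -0.4] grip 40.3 j7 -1.61
 toolz [ 0.0166  0.0267 -0.9995]
 shift cm [-0.08 -7.93 13.14] turn -1.468
wing 1158 ((633.3755493164062, 151.05072021484375), (50.84441375732422, 10.11353874206543), 2.914340019226074)
1860 0.11945213505177096 ((584.6533813476562, 148.4488525390625), (43.48888397216797, 39.383296966552734), 3.561445713043213)
slopes [-0.0016  0.002   0.1195]
```

View pics/fin.png

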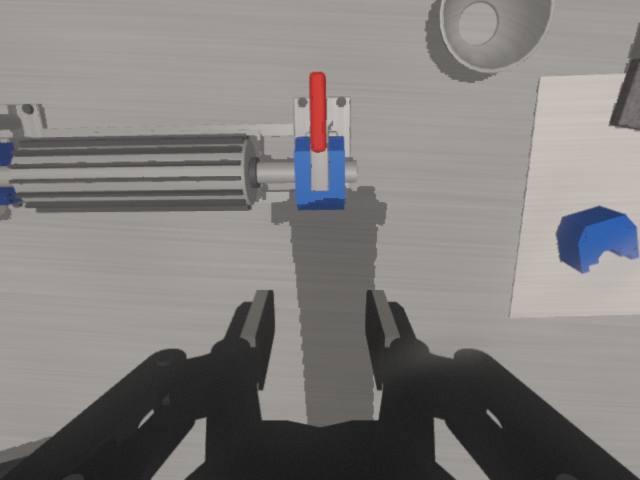

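The cap is seated at (318,175), crown at 119.5 mm and level, and the keeper arm lies across it. Nothing touches the robot.

```bash
python3 -c "
from h import *
print(order.hand_in())"
```

```text
the job is handed in; nothing more can be done
None
```

I refitted cap_a, the cap with two punch marks, on the open bearing and swung the keeper fully across its crown. The job is handed in at about 25.6 s of the 72 s allowed.

**What I did:** I tipped the cap up onto its feet by dragging it on the sheet. I then gripped it by its end faces, lowered it over the shaft and released it about 1 mm above home. Last, I turned the keeper by its red wing.

**Last checks, from the wrist camera:**

| Check | Measured | Wanted |
|---|---|---|
| Crown height | 119.5 mm | 120 mm |
| Crown tilt | about 0.003 rad | below 0.05 rad |
| Cap in line with the shaft | within about 0.1° | within 0.08 rad (about 4.6°) |
| Cap centre from the seat | about 1 mm | below 5 mm |
| Keeper angle | about 1.58 rad | above 1.4 rad |

The gripper was clear of everything at the end. It went nowhere near the tub. I kept clear of the other two caps and the brush and saw no sign that they moved, but I did not re-measure them at the end.

**What failed or disagreed:**
- **First tip-up:** my first try at tipping the cap only lifted it flat, so I set it down and used the drag instead.
- **Fingertip height:** the shut fingertips sat about 29 mm above the reported TCP. I worked from the camera and contact heights instead.
- **Force on the sheet:** the drag left the tool leaning about 3°. While straightening it by pressing the fingertips on the sheet, the wrist force briefly read about 84 N. That is under the 120 N wrist limit, and only the fingertips were pressing on the sheet; the gripper's body did not touch it.

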